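# Slide a blank panel out over the inspection camera

## Task

Using only the fingertips, push the aluminium panel along the raised ledge until its end sticks out past the ledge and its end edge lies across the middle of the lens of the inspection camera that looks up from the bench at one end of the ledge. Leave the panel lying flat on the ledge and roughly square with it; only push it, never lift or carry it, and leave the camera and everything else on the bench alone.

Things in the scene. Friction and masses are not known exactly. Their poses are not given: they have to be found in the camera images.
- panel: loose bare aluminium panel, a flat plate 100 mm (its x) by 180 mm (its y) by 6 mm thick, about 0.3 kg, lying flat on the ledge; origin at the centre of its underside, z up; its y runs roughly along the ledge (within about 10 degrees at the start) and its two end edges are at y = +90 and -90 mm. It slides when pushed on an edge.
- ledge: fixed low bench riser with a black rubber top and blue-grey steel frame, 130 mm deep (its x) by 380 mm long (its y), flat top without rims, 70 mm above the bench; origin on the bench under its centre, z up; both ends (y = +190 and -190 mm) are open. Its position and yaw vary.
- lens (a point): centre of the round dark lens (32 mm across) on top of the inspection camera, a fixed square grey block 60 by 60 mm with a steel ring, 43 mm tall, standing on the bench just beyond one end of the ledge, +y or -y (it varies), its lens 42 to 56 mm past that end and 27 mm lower than the ledge's top.
- tin: loose closed steel tin, 58 mm across and 55 mm tall, standing on the bench beyond the ledge's other end; origin at the centre of its underside. To be left alone.
- spool: loose grey spool, 60 mm across and 46 mm tall, standing on the bench beyond the ledge, seen from the robot; origin at the centre of its underside. To be left alone.
- driver: loose screwdriver with a black handle, 170 mm long (along its x, handle to -x), lying on the bench beyond the ledge, seen from the robot; origin at the centre of its underside. To be left alone.
- camera: the inspection camera's block (see lens); origin at the centre of its underside. Not to be touched.

How it is judged:
By the outcome, as a careful person would: the job done as asked, in the order asked, and still so for the second after the job is handed in, with the robot touching nothing.
It also fails if it takes over 48 s, if anything falls off the work surface, if the arm or the gripper's body presses on something with over 40 N, if the wrist force passes 120 N, or if a joint passes its speed limit or range.

## Robot

A 6-joint arm with a two-finger parallel gripper is mounted at the origin on the work surface. World frame = base frame: x ahead of the robot, y to its left, z up, the work surface at z = 0. Lengths are in m, angles in rad, forces in N, time in s.
With the tool pointing down it reaches from about 0.35 to 0.775 m from the base axis. Payload 7.3 kg.
Tool frame: the origin (TCP) lies midway between the tips of the shut fingers; the grasp point (between the pads) lies 19 mm behind it (ctrl.grip_point_offset is the distance from the TCP to the grasp point, in m); y points along the fingers, x is the direction in which the jaws open and shut, and the axes are right-handed (so a half turn about y gives the same grasp; the last joint's range is limited). The gripper opens to 92 mm and grips with 3 to 60 N. Pads are 19 mm wide; open, the fingers measure 130 mm over their backs; the gripper's body (75 mm by 190 mm) begins 47 mm behind the grasp point.
Start: joints at [-1.317, 0.342, 1.524, -0, 1.275, -0.146], TCP at [0.204, -0.484, 0.227] pointing down, gripper open.
Joint ranges: [-2.53, 2.53], [-0.77, 2.02], [0.04, 2.7], [-1, 4.14], [0.28, 2.66], [-3.11, 3.11]. Speed limits (rad/s): [2.57, 2.57, 3.14, 3.14, 3.14, 3.14].

## Interface

Orientations are given as a 3x3 rotation matrix whose columns are the frame's x, y, z axes.
In Python, from rig import ctrl gives the robot as it stands. The module is installed in compiled form; this text tells all that it offers.
- The arm moves only by the shell command python3 -m inch 'ROWS' [FORCE]. ROWS is JSON, a list of rows, each an object with "twist": the turn, a rotation vector about the tool's x, y, z in rad, a list of three; "slide": the shift along the tool's x, y, z in cm, a list of three; "gripper": the finger opening in cm, from 0 to 9.18. In form: [{"twist": [wx, wy, wz], "slide": [tx, ty, tz], "gripper": gripper}, ...]. A call has 1 to 5 rows; each row shifts and turns the commanded pose from where the row before left it, along the tool's axes as they then stand; what a row does not reach is not made up. A row lasts 1/8 s, in which the tool goes at most 62.5 mm and 10.7 degrees, less where a joint would pass 70% of its speed; a pose out of reach is approached as far as the arm can. A call is refused whole if a number of a shift passes 6.25 or a number of a turn 0.188, either way. A call with a gripper value outside its range is refused whole. The fingers move at their own pace and stop on an object; FORCE is the grip in N (left out, the last holds). Time passes only in rows, so rows that do not move let the fingers close. It gives the time, the measured TCP pose, the force and the opening at its end, in the units of the state.
- ctrl.state(): the state, without advancing time (a new reading comes with each control period).
- ctrl.grab_frame(name): name is "scene" or "side" or "wrist"; returns a dict with "color" (400x640x3 uint8, red, green, blue), "depth" (400x640 float32, m along the optical axis (not along the pixel's ray), 0 where there is no reading), "vfov" (degrees; the focal length in pixels is half the picture's height over the tangent of half this angle, whatever the lens; pixels are square), "cx", "cy" (the principal point, pixels), "cam_to_world" (4x4, takes a point from camera to world coordinates). Camera axes: x right, y up, looking along -z (the intrinsics and any distortion apply to the point x, -y, -z); pixel columns grow to the right and rows downward; lengths in m; the calibration is good to about 2 mm. A picture is of the moment at which its call begins.
- ctrl.close_job(): hands the job in, once; it reports no verdict.
The state is a dict: "t": time; "joint_pos": joint angles; "joint_vel": joint speeds; "tau": joint torques, N m; "tool_pos": TCP position; "eef_rot": TCP orientation; "force": force on the tool from outside, world axes, zero at the start; "moment": the same for the moment, N m; "opening": opening from 0.0 (shut) to 1.0 (fully open).
Only numpy, scipy, OpenCV 4.12 (cv2) and the standard library are available. Lean on these libraries where they do the work, as an engineer would, in place of code of your own. Each camera call takes 0.05 s, during which the arm holds its last target.

## Working session

There is one attempt and no reset: what is moved stays moved. The work goes in short steps, Python scripts to look and compute and a shell command to move; the robot and the scene stay as the last step left them, time stands still between calls to the robot, and variables do not carry over. Pictures are saved under pics/ and viewed, and the job is handed in when it is done.

```bash
mkdir -p pics; cat > h.py <<'E'
import numpy as np, cv2
from rig import ctrl
def grab(n,save=None):
    f=ctrl.grab_frame(n)
    if save: cv2.imwrite('pics/'+save,f['color'][:,:,::-1])
    return f
def ray(f,u,v):
    F=200/np.tan(np.radians(f['vfov'])/2)
    d=np.array([(u-f['cx'])/F,-(v-f['cy'])/F,-1.]);T=np.array(f['cam_to_world'])
    return T[:3,3],T[:3,:3]@d
def onplane(f,u,v,z):
    o,d=ray(f,u,v); return o+d*(z-o[2])/d[2]
def depthpt(f,u,v):
    o,d=ray(f,u,v); return o+d*f['depth'][int(round(v)),int(round(u))]
E
python3 - <<'E'
from h import *
for n in ['scene','side','wrist']:
    f=grab(n,n+'0.png'); print(n,[k for k in f],f['vfov'],f['cx'],f['cy'],np.round(f['cam_to_world'],3).tolist())
print(ctrl.state())
E
```

```text
scene ['color', 'depth', 'vfov', 'cx', 'cy', 'cam_to_world'] 52.43201708050798 311.7127887259957 205.61697025543765 [[0.825, -0.479, 0.3, 0.885], [0.565, 0.709, -0.423, -0.345], [-0.01, 0.518, 0.855, 0.812], [0.0, 0.0, 0.0, 1.0]]
side ['color', 'depth', 'vfov', 'cx', 'cy', 'cam_to_world'] 51.73119859453535 321.94244333786406 203.05951620785723 [[-0.993, 0.074, -0.095, 0.556], [-0.12, -0.643, 0.756, 0.634], [-0.006, 0.762, 0.647, 0.599], [0.0, 0.0, 0.0, 1.0]]
wrist ['color', 'depth', 'vfov', 'cx', 'cy', 'cam_to_world'] 63.02022104752459 320.8488521743828 198.5072186237999 [[0.39, 0.884, 0.26, 0.274], [-0.921, 0.374, 0.108, -0.455], [-0.002, -0.281, 0.96, 0.384], [0.0, 0.0, 0.0, 1.0]]
{'t': 0.15, 'joint_pos': array([-1.31699035e+00,  3.42559575e-01,  1.52475059e+00,  2.23466891e-05,
        1.27540674e+00, -1.45984235e-01]), 'joint_vel': array([ 0.00089613, -0.00170856, -0.00453422, -0.00166378, -0.0014053 ,
       -0.00092275]), 'tau': array([ 1.61286971e-03, -4.31467152e+01, -2.44353515e+01,  7.18138833e-02,
        5.36933576e-02, -7.99197210e-05]), 'tool_pos': array([ 0.20430535, -0.48330668,  0.22622263]), 'eef_rot': array([[ 3.89218958e-01, -2.61595144e-04,  9.21145230e-01],
       [-9.21144599e-01,  1.09360650e-03,  3.89219002e-01],
       [-1.10918821e-03, -9.99999368e-01,  1.84685427e-04]]), 'force': array([-0.31963261, -0.48712439,  0.15554157]), 'moment': array([-0.00776387, -0.00535364, -0.06273295]), 'opening': 0.9989055536733082}
```

View pics/scene0.png

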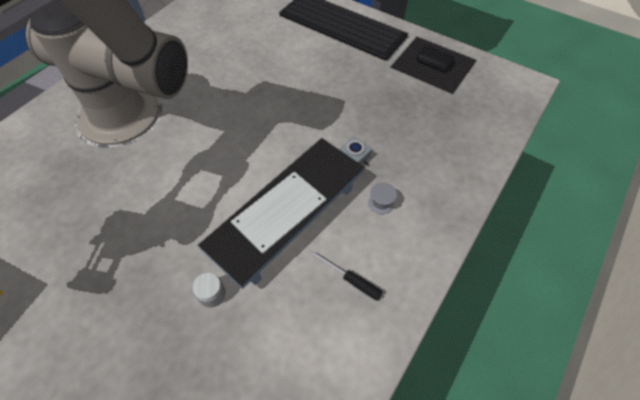

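View pics/side0.png

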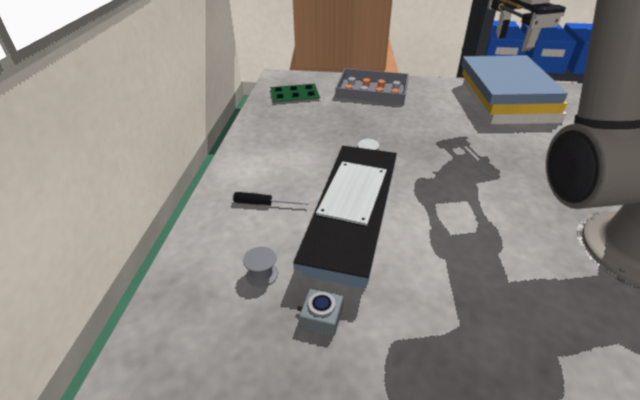

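View pics/wrist0.png

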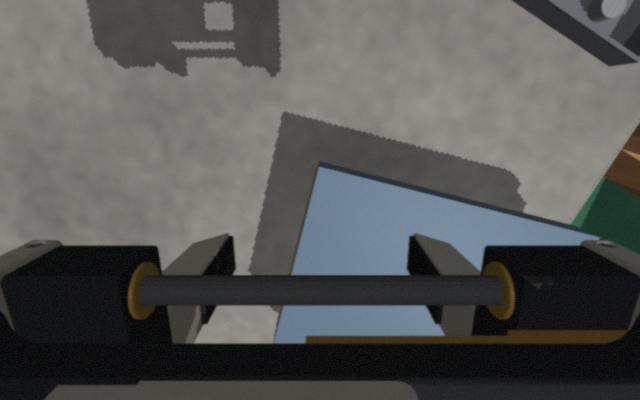

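The lens is at scene (356,148) and side (321,303), off the ledge's +y end. The panel sits mid-ledge, and the tin is beyond the −y end. Next I'll measure the corners.

```bash
cat > m.py <<'E'
from h import *
def quad(mask):
    cs,_=cv2.findContours(mask.astype(np.uint8),cv2.RETR_EXTERNAL,cv2.CHAIN_APPROX_NONE)
    c=max(cs,key=cv2.contourArea); h=cv2.convexHull(c)
    for e in np.arange(0.01,0.1,0.005):
        q=cv2.approxPolyDP(h,e*cv2.arcLength(h,True),True)
        if len(q)==4: break
    q=q[:,0].astype(float)
    # refine by fitting lines to contour
    P=c[:,0].astype(float); L=[]
    for i in range(4):
        a,b=q[i],q[(i+1)%4]; d=(b-a)/np.linalg.norm(b-a); n=np.array([-d[1],d[0]])
        s=(P-a)@d; k=(abs((P-a)@n)<2.5)&(s>4)&(s<np.linalg.norm(b-a)-4)
        vx,vy,x0,y0=cv2.fitLine(P[k].astype(np.float32),cv2.DIST_HUBER,0,.01,.01).ravel(); L.append(np.cross([x0,y0,1],[x0+vx,y0+vy,1]))
    r=[np.cross(L[i-1],L[i]) for i in range(4)]
    return np.array([p[:2]/p[2] for p in r])
def panelmask(f,box):
    u0,u1,v0,v1=box; g=f['color'].min(2); m=np.zeros(g.shape,bool)
    m[v0:v1,u0:u1]=g[v0:v1,u0:u1]>130; return cv2.morphologyEx(m.astype(np.uint8),cv2.MORPH_CLOSE,np.ones((7,7)))
def tri(f1,p1,f2,p2):
    o1,d1=ray(f1,*p1);o2,d2=ray(f2,*p2)
    A=np.stack([d1,-d2],1);t=np.linalg.lstsq(A,o2-o1,rcond=None)[0]
    a,b=o1+d1*t[0],o2+d2*t[1]; return (a+b)/2,np.linalg.norm(a-b)
E
python3 - <<'E'
from m import *
np.set_printoptions(precision=4,suppress=True)
fs=grab('scene');fd=grab('side')
print(fs['color'][210,280],fs['color'][195,235],fd['color'][190,350],fd['color'][180,385], fs['color'][290,200])
for n,f,pb,lb in (('scene',fs,(225,335,165,260),(190,380,130,300)),('side',fd,(310,390,155,230),(290,400,140,285))):
    q=quad(panelmask(f,pb)); print(n,'panel px',q)
    w=np.array([onplane(f,*p,0.076) for p in q]); print(w[:,:2],[np.linalg.norm(w[i]-w[i-1]) for i in range(4)],w.mean(0))
    g=f['color'].max(2); m=np.zeros(g.shape,bool); u0,u1,v0,v1=lb; m[v0:v1,u0:u1]=g[v0:v1,u0:u1]<60
    # panel counted in too
    m|=panelmask(f,pb)>0
    m=cv2.morphologyEx(m.astype(np.uint8),cv2.MORPH_CLOSE,np.ones((9,9)))
    m=cv2.morphologyEx(m,cv2.MORPH_OPEN,np.ones((5,5)))
    q=quad(m); print(n,'ledge px',q)
    w=np.array([onplane(f,*p,0.07) for p in q]); print(w[:,:2],[np.linalg.norm(w[i]-w[i-1]) for i in range(4)],w.mean(0))
    cv2.imwrite('pics/m_%s.png'%n,m*255)
    print('depth z', [depthpt(f,*p)for p in ([(280,210),(356,148)] if n=='scene' else [(350,190),(321,303)])])
E
```

```text
[182 185 184] [171 167 163] [201 205 202] [37 36 36] [183 188 185]
scene panel px [[284.4806 163.8517]
 [325.5861 198.2726]
 [261.6987 252.3299]
 [210.7937 197.9656]]
[[ 0.5136  0.0753]
 [ 0.6413  0.0505]
 [ 0.6061 -0.1263]
 [ 0.4363 -0.087 ]] [np.float64(0.17977123857376592), np.float64(0.13012289144678185), np.float64(0.18030289517162146), np.float64(0.17424627221149425)] [ 0.5493 -0.0219  0.076 ]
scene ledge px [[370.6021 160.4652]
 [241.7199 284.7951]
 [201.9332 247.4085]
 [249.0042 165.8197]]
[[ 0.6683  0.1967]
 [ 0.6141 -0.1997]
 [ 0.4971 -0.1838]
 [ 0.4468  0.0291]] [np.float64(0.2777770220701937), np.float64(0.4000528565446214), np.float64(0.11804180462842716), np.float64(0.21872317231680197)] [ 0.5566 -0.0394  0.07  ]
depth z [array([ 0.5781, -0.028 ,  0.0768]), array([0.6127, 0.2283, 0.0446])]
side panel px [[310.     154.4252]
 [385.6297 169.7671]
 [366.5993 222.6792]
 [310.     212.9208]]
[[ 0.6811 -0.1446]
 [ 0.51   -0.1039]
 [ 0.5444  0.0686]
 [ 0.6526  0.0536]] [np.float64(0.20031165134680673), np.float64(0.1758742526822678), np.float64(0.1759535364897007), np.float64(0.10921868937986157)] [ 0.597  -0.0316  0.076 ]
side ledge px [[311.6039 155.6445]
 [395.9615 151.1251]
 [367.2611 277.2435]
 [296.0484 262.9739]]
[[ 0.6782 -0.149 ]
 [ 0.4859 -0.1895]
 [ 0.5382  0.1928]
 [ 0.6591  0.1759]] [np.float64(0.32543567351184777), np.float64(0.19647307088111943), np.float64(0.3859115821077175), np.float64(0.12205365759821019)] [0.5903 0.0075 0.07  ]
depth z [array([ 0.5818, -0.0267,  0.0747]), array([0.5563, 0.6339, 0.5992])]
```

```bash
cat >> m.py <<'E'
def comp(mask,seed):
    n,l=cv2.connectedComponents(mask.astype(np.uint8),connectivity=4); return (l==l[seed[1],seed[0]]).astype(np.uint8)
def fill(m):
    cs,_=cv2.findContours(m,cv2.RETR_EXTERNAL,cv2.CHAIN_APPROX_NONE);o=np.zeros_like(m);cv2.drawContours(o,[max(cs,key=cv2.contourArea)],-1,1,-1);return o
def analyse(f,pseed,lseed,thr=110):
    g=f['color'].min(2); p=fill(comp(g>thr,pseed)); l=fill(comp(f['color'].max(2)<62,lseed)|p)
    l=cv2.morphologyEx(l,cv2.MORPH_OPEN,np.ones((5,5)))
    return p,l
E
python3 - <<'E'
from m import *
np.set_printoptions(precision=4,suppress=True)
fs=grab('scene');fd=grab('side');Q={}
for n,f,a in (('scene',fs,((280,210),(320,160))),('side',fd,((350,190),(335,245)))):
    p,l=analyse(f,*a)
    o=f['color'][:,:,::-1].copy()
    for nm,m,z in(('p',p,.076),('l',l,.07)):
        q=quad(m);Q[n+nm]=q
        w=np.array([onplane(f,*x,z) for x in q]);print(n,nm,q.round(1).tolist(),'\n',w[:,:2],[round(np.linalg.norm(w[i]-w[i-1]),4) for i in range(4)],w.mean(0))
        cv2.polylines(o,[np.round(q).astype(int)],True,(0,0,255) if nm=='p' else (0,255,0))
    cv2.imwrite('pics/o_%s.png'%n,cv2.resize(o,(800,500)))
    # lens: dark bluish blob
    c=(356,148) if n=='scene' else (321,303)
    sub=f['color'][c[1]-15:c[1]+16,c[0]-15:c[0]+16]
    print(sub[::3,::3].max(2))
E
```

```text
scene p [[293.6, 171.3], [326.0, 198.3], [261.7, 252.7], [230.0, 221.0]] 
 [[ 0.5428  0.0698]
 [ 0.6422  0.0509]
 [ 0.6067 -0.127 ]
 [ 0.5076 -0.1072]] [np.float64(0.1805), np.float64(0.1012), np.float64(0.1814), np.float64(0.101)] [ 0.5748 -0.0284  0.076 ]
scene l [[363.4, 167.3], [241.5, 285.1], [199.3, 244.8], [321.2, 139.0]] 
 [[ 0.6645  0.1707]
 [ 0.6141 -0.2003]
 [ 0.4887 -0.1824]
 [ 0.5392  0.1865]] [np.float64(0.1263), np.float64(0.3744), np.float64(0.1267), np.float64(0.3724)] [ 0.5766 -0.0064  0.07  ]
[[149 146 144 148 142 141 135 134 139 139 138]
 [147 145 144 144 133 143 144 143 143 144 138]
 [153 152 145 134 141 140 135 145 142 142 143]
 [150 148 143 149 111 103 142 138 135 142 144]
 [145 138 155  74  79  79  66 143 126 134 143]
 [139 138 155  68  78  80  61 138 122 133 125]
 [ 76 130 133 142  86  70 112 137 122 117  80]
 [ 42  54 107 130 135 132 119 117 112  68  76]
 [ 43  41  45  87 131 135 135 109  66  63  79]
 [ 41  40  44  44  58 116 101  65  55  80 120]
 [ 40  40  40  38  39  41  52  65  45  81 135]]
side p [[341.9, 161.1], [386.2, 169.2], [366.5, 223.8], [315.5, 2
[... 268 characters left out ...]
[ 0.611  -0.1961]
 [ 0.4877 -0.1792]
 [ 0.5382  0.1929]
 [ 0.6631  0.1754]] [np.float64(0.3751), np.float64(0.1244), np.float64(0.3755), np.float64(0.1261)] [ 0.575  -0.0018  0.07  ]
[[ 84  85  87  85  90  89  88  89  88  89  91]
 [ 83 129 145 146 147 131 123  86  90  89  89]
 [ 84 144 153 181 167 148 157 180 162 148 119]
 [110 152 180  75  56  71  61  50 172 169 153]
 [135 176 124  58  86  88  87  78  83 185 152]
 [143 180  86  69  88  87  87  83  48 187 153]
 [129 161 145  33  83  88  87  44 117 182 151]
 [143 101 183 125  46  35  38 116 187 130 152]
 [144 100 106 169 184 184 184 175 118 146 150]
 [142 145 117  88 103 109 106  96 134 151 143]
 [ 97 114 130 137 144 131 132 148 151 150 122]]
```

```bash
python3 - <<'E'
import cv2,numpy as np
a=cv2.imread('pics/o_scene.png')[130:400,220:520];b=cv2.imread('pics/o_side.png')[150:430,330:530]
h=560
cv2.imwrite('pics/both.png',np.hstack([cv2.resize(a,(430,387)),cv2.resize(b,(276,387))]))
E
```

```text
(no output)
```

View pics/both.png

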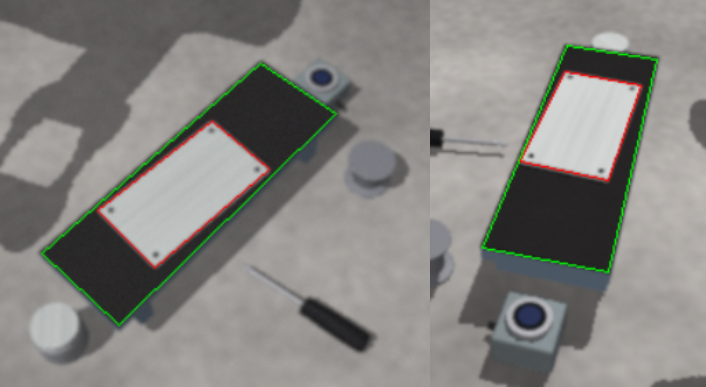

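```bash
cat >> m.py <<'E'
def lens(f,seed):
    c=f['color'].astype(int); m=((c[:,:,2]-c[:,:,0]>8)&(c.max(2)<125))|(c.max(2)<90)
    w=np.zeros(m.shape,bool); w[seed[1]-9:seed[1]+10,seed[0]-13:seed[0]+14]=1
    m=comp(m&w,seed); cs,_=cv2.findContours(m,cv2.RETR_EXTERNAL,cv2.CHAIN_APPROX_NONE)
    e=cv2.fitEllipse(max(cs,key=cv2.contourArea)); return e
E
python3 - <<'E'
from m import *
np.set_printoptions(precision=4,suppress=True)
fs=grab('scene');fd=grab('side');Q={}
P={}
for n,f,a in (('scene',fs,((280,210),(320,160))),('side',fd,((350,190),(335,245)))):
    p,l=analyse(f,*a); P[n]=(quad(p),quad(l))
es=lens(fs,(356,148));ed=lens(fd,(321,303));print(es,ed)
L,e=tri(fs,es[0],fd,ed[0]);print('lens',L,e,onplane(fs,*es[0],.043),onplane(fd,*ed[0],.043))
A,B=P['scene'],P['side']
C=[]
for k in range(2):
    s=[]
    for i in range(4):
        j=np.argmin([tri(fs,A[k][i],fd,x)[1]+10*abs(tri(fs,A[k][i],fd,x)[0][2]-.073) for x in B[k]])
        s.append(tri(fs,A[k][i],fd,B[k][j])[0])
    s=np.array(s);print('pl'[k],s,s.mean(0));C.append(s)
ax=lambda s:(lambda d:d/np.linalg.norm(d))((s[0]+s[3]-s[1]-s[2] if 0 else 0)) 
l=C[1]; yl=(l[0]-l[1]+l[3]-l[2])[:2]; yl/=np.linalg.norm(yl); p=C[0]; yp=(p[0]-p[3]+p[1]-p[2])[:2]; yp/=np.linalg.norm(yp)
xl=np.array([yl[1],-yl[0]]); c=l.mean(0)[:2]
f=lambda a:np.array([(a[:2]-c)@xl,(a[:2]-c)@yl])*1000
print('yaw deg ledge,panel',np.degrees(np.arctan2(-yl[0],yl[1])),np.degrees(np.arctan2(-yp[0],yp[1])))
print('in ledge mm: lens',f(L),'panel c',f(p.mean(0)),'corners',[f(x) for x in p])
# tin
print('tin', onplane(fs,206,281,.055), 'yl',yl,'c',c)
d=fs['depth'];print(depthpt(fs,206,283))
E
```

```text
((355.0442810058594, 146.88113403320312), (8.442306518554688, 10.638553619384766), 92.27545166015625) ((321.32025146484375, 302.6012878417969), (14.912577629089355, 17.71965980529785), 86.33297729492188)
lens [0.6089 0.2313 0.0429] 0.0009258753007435105 [0.6085 0.2311 0.043 ] [0.6093 0.2315 0.043 ]
p [[ 0.5436  0.0703  0.0752]
 [ 0.6422  0.0512  0.0755]
 [ 0.6067 -0.1268  0.0755]
 [ 0.5082 -0.1071  0.0758]] [ 0.5752 -0.0281  0.0755]
l [[ 0.6635  0.1729  0.0672]
 [ 0.6121 -0.1999  0.0672]
 [ 0.4875 -0.1821  0.0681]
 [ 0.5378  0.1894  0.066 ]] [ 0.5752 -0.0049  0.0671]
yaw deg ledge,panel -7.7724087634390635 -11.28307054970016
in ledge mm: lens [  1.416  238.5982] panel c [  3.0852 -22.9497] corners [array([-41.495 ,  70.3016]), array([58.7634, 64.6983]), array([  47.6357, -116.528 ]), array([ -52.5634, -110.2708])]
tin [ 0.5454 -0.2302  0.055 ] yl [0.1352 0.9908] c [ 0.5752 -0.0049]
[ 0.549  -0.2336  0.0568]
```

```bash
python3 -m inch '[{"twist":[0,-0.172,0],"slide":[-1.6,0,4.2],"gripper":6.0},{"twist":[0,-0.172,0],"slide":[-0.8,0,4.4],"gripper":6.0},{"twist":[0,-0.172,0],"slide":[0,0,4.5],"gripper":6.0},{"twist":[0,-0.172,0],"slide":[0.75,0,4.4],"gripper":6.0},{"twist":[0,-0.172,0],"slide":[1.5,0,4.2],"gripper":6.0}]'
cat > w.py <<'E'
from h import *
np.set_printoptions(precision=4,suppress=True)
s=ctrl.state();yl=np.array([.1352,.9908]);xl=np.array([yl[1],-yl[0]]);c=np.array([.5752,-.0049])
p=s['tool_pos'];R=s['eef_rot']
print('t',s['t'],'tcp',p,'ledge mm',(p[:2]-c)@xl*1e3,(p[:2]-c)@yl*1e3,'z',p[2],'open',s['opening']*9.2,'F',s['force'])
z=R[:2,2];print('yaw err deg (tool z vs ledge y, + = tool ccw)',np.degrees(np.arctan2(yl[0]*z[1]-yl[1]*z[0],yl@z)),'down',R[:,1])
E
python3 w.py
```

```text
t: 1.08
tool_pos: [0.3691, -0.3299, 0.2269]
eef_rot: [[0.954, 0.0, 0.301], [-0.301, -0.0, 0.954], [0.0, -1.0, -0.0]]
force: [1.4, -0.5, 0.6]
opening: 0.661
t 1.075 tcp [ 0.3691 -0.3299  0.2269] ledge mm -160.22962628557403 -349.9033018489123 z 0.22689512316329524 open 6.077852000471103 F [ 1.3848 -0.5167  0.5823]
yaw err deg (tool z vs ledge y, + = tool ccw) -9.731113110030124 down [ 0.0003 -0.0004 -1.    ]
```

```bash
python3 -m inch '[{"twist":[0,-0.17,0],"slide":[2.5,0,4.0],"gripper":6.0},{"twist":[0,0,0],"slide":[3.3,0,4.0],"gripper":6.0},{"twist":[0,0,0],"slide":[3.3,0,4.0],"gripper":6.0},{"twist":[0,0,0],"slide":[3.3,0,4.0],"gripper":6.0},{"twist":[0,0,0],"slide":[3.3,0,4.0],"gripper":6.0}]'
python3 w.py
```

```text
t: 1.7
tool_pos: [0.5586, -0.1594, 0.2268]
eef_rot: [[0.99, 0.0, 0.141], [-0.141, -0.0, 0.99], [0.0, -1.0, -0.0]]
force: [-0.2, -0.8, -0.6]
opening: 0.654
t 1.7 tcp [ 0.5586 -0.1594  0.2268] ledge mm 4.401744155104915 -155.29704995761398 z 0.22681399995760332 open 6.0133359461335685 F [-0.2173 -0.8227 -0.5804]
yaw err deg (tool z vs ledge y, + = tool ccw) -0.3065401747530128 down [ 0.0003 -0.0003 -1.    ]
```

```bash
python3 -m inch '[{"twist":[0,-0.005,0],"slide":[-0.7,4,0],"gripper":6.0},{"twist":[0,0,0],"slide":[0,5,0],"gripper":6.0},{"twist":[0,0,0],"slide":[0,3.5,0],"gripper":6.0},{"twist":[0,0,0],"slide":[0,1.5,0],"gripper":6.0},{"twist":[0,0,0],"slide":[0,0,0],"gripper":6.0}]'
python3 w.py; python3 -c "
from h import *
grab('wrist','w1.png');grab('scene','s1.png')"
```

```text
t: 2.33
tool_pos: [0.5503, -0.1597, 0.0864]
eef_rot: [[0.991, -0.001, 0.136], [-0.136, 0.0, 0.991], [-0.001, -1.0, 0.0]]
force: [-0.7, 0.7, -0.1]
opening: 0.654
t 2.325 tcp [ 0.5503 -0.1597  0.0864] ledge mm -3.7062341303789528 -156.7285853631192 z 0.0864307707727927 open 6.012856561773389 F [-0.7314  0.6537 -0.0791]
yaw err deg (tool z vs ledge y, + = tool ccw) -0.02739929054134548 down [-0.001   0.0004 -1.    ]
```

View pics/w1.png

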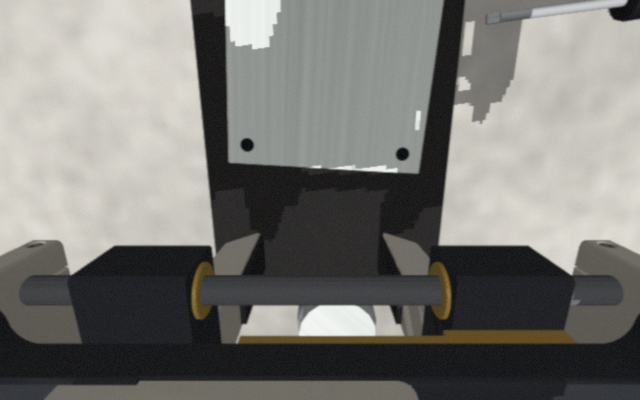

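View pics/s1.png

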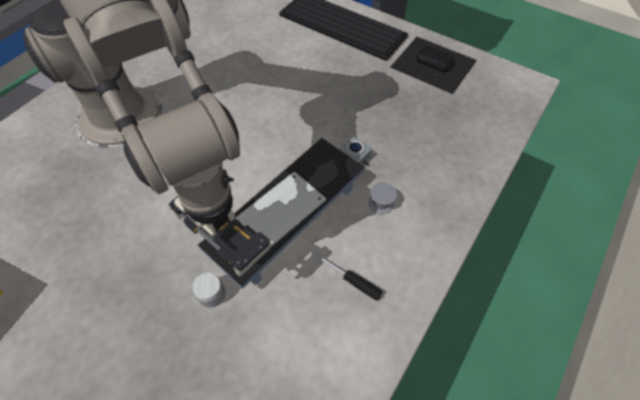

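The fingers are behind the panel's near end edge, which spans wrist (229,164) to (420,173). They are centred on it and clear of the tin. Next I'll lower them to edge height in small steps and watch the force.

```bash
python3 -m inch '[{"twist":[0,0,0],"slide":[0.1,0.7,0],"gripper":6.0},{"twist":[0,0,0],"slide":[0,0.4,0],"gripper":6.0},{"twist":[0,0,0],"slide":[0,0,0],"gripper":6.0}]'; python3 -m inch '[{"twist":[0,0,0],"slide":[0,0.2,0],"gripper":6.0},{"twist":[0,0,0],"slide":[0,0,0],"gripper":6.0}]'
python3 w.py
```

```text
t: 2.8
tool_pos: [0.5513, -0.1598, 0.0756]
eef_rot: [[0.991, -0.0, 0.136], [-0.136, 0.0, 0.991], [-0.0, -1.0, 0.0]]
force: [0.2, -0.6, 0.1]
opening: 0.656
t: 3.05
tool_pos: [0.5514, -0.1598, 0.0736]
eef_rot: [[0.991, -0.0, 0.136], [-0.136, -0.0, 0.991], [-0.0, -1.0, -0.0]]
force: [0.8, -0.5, 0.5]
opening: 0.655
t 3.05 tcp [ 0.5514 -0.1598  0.0736] ledge mm -2.6466246579890016 -156.7043046077219 z 0.07364906250403089 open 6.027789059112691 F [ 0.7741 -0.534   0.4799]
yaw err deg (tool z vs ledge y, + = tool ccw) -0.021153794115851533 down [-0.0001 -0.     -1.    ]
```

```bash
python3 -m inch '[{"twist":[0,0,0],"slide":[0,0.1,0.6],"gripper":6.0},{"twist":[0,0,0],"slide":[0,0,0.8],"gripper":6.0},{"twist":[0,0,0],"slide":[0,0,0.6],"gripper":6.0},{"twist":[0,0,0],"slide":[0,0,0.4],"gripper":6.0},{"twist":[0,0,0],"slide":[0,0,0.4],"gripper":6.0}]'; python3 w.py;  python3 -m inch '[{"twist":[0,0,0],"slide":[0,0,0.4],"gripper":6.0},{"twist":[0,0,0],"slide":[0,0,0.4],"gripper":6.0},{"twist":[0,0,0],"slide":[0,0,0.4],"gripper":6.0},{"twist":[0,0,0],"slide":[0,0,0.4],"gripper":6.0},{"twist":[0,0,0],"slide":[0,0,0.4],"gripper":6.0}]'
python3 w.py; python3 -c "
from h import *
grab('wrist','w2.png')"
```

```text
t: 3.68
tool_pos: [0.5553, -0.1318, 0.0728]
eef_rot: [[0.991, 0.0, 0.135], [-0.135, -0.0, 0.991], [0.0, -1.0, -0.0]]
force: [-0.6, -0.0, 0.2]
opening: 0.653
t 3.675 tcp [ 0.5553 -0.1318  0.0728] ledge mm -2.5499673591747887 -128.39021368113802 z 0.07276693418277413 open 6.009652981998842 F [-0.5545 -0.0414  0.2331]
yaw err deg (tool z vs ledge y, + = tool ccw) -0.012141098996360995 down [ 0.0001 -0.0002 -1.    ]
t: 4.3
tool_pos: [0.558, -0.1121, 0.0727]
eef_rot: [[0.991, 0.0, 0.136], [-0.136, -0.0, 0.991], [0.0, -1.0, -0.0]]
force: [-0.1, -2.5, 0.3]
opening: 0.654
t 4.3 tcp [ 0.558  -0.1121  0.0727] ledge mm -2.5248652054025684 -108.54871962341237 z 0.07273178909350063 open 6.018473559700143 F [-0.0686 -2.5008  0.3011]
yaw err deg (tool z vs ledge y, + = tool ccw) -0.026104392112534708 down [ 0.0001 -0.0002 -1.    ]
```

View pics/w2.png

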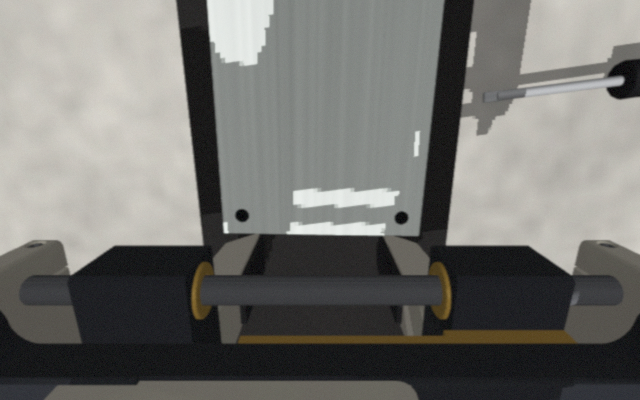

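Contact made at 2.5 N. The panel's near edge runs wrist (222,235) to (420,237), nearly square. I'll keep pushing.

```bash
python3 -m inch '[{"twist":[0,0,0],"slide":[0,0,0.5],"gripper":6.0},{"twist":[0,0,0],"slide":[0,0,0.6],"gripper":6.0},{"twist":[0,0,0],"slide":[0,0,0.6],"gripper":6.0},{"twist":[0,0,0],"slide":[0,0,0.6],"gripper":6.0},{"twist":[0,0,0],"slide":[0,0,0.6],"gripper":6.0}]'; python3 -m inch '[{"twist":[0,0,0],"slide":[0,0,0.6],"gripper":6.0},{"twist":[0,0,0],"slide":[0,0,0.6],"gripper":6.0},{"twist":[0,0,0],"slide":[0,0,0.6],"gripper":6.0},{"twist":[0,0,0],"slide":[0,0,0.6],"gripper":6.0},{"twist":[0,0,0],"slide":[0,0,0.6],"gripper":6.0}]'
python3 w.py; python3 -c "
from h import *
grab('wrist','w3.png')"
```

```text
t: 4.97
tool_pos: [0.5619, -0.0831, 0.0727]
eef_rot: [[0.991, -0.0, 0.135], [-0.135, -0.0, 0.991], [-0.0, -1.0, -0.0]]
force: [0.3, -3.3, 0.5]
opening: 0.654
t: 5.6
tool_pos: [0.566, -0.0534, 0.0727]
eef_rot: [[0.991, 0.0, 0.136], [-0.136, -0.0, 0.991], [0.0, -1.0, -0.0]]
force: [-0.1, -2.6, 0.7]
opening: 0.652
t 5.6 tcp [ 0.566  -0.0534  0.0727] ledge mm -2.5485939508037476 -49.33366376016536 z 0.07272984720115266 open 5.996870550320989 F [-0.0825 -2.6421  0.742 ]
yaw err deg (tool z vs ledge y, + = tool ccw) -0.023223307598736784 down [ 0.0001 -0.0001 -1.    ]
```

View pics/w3.png

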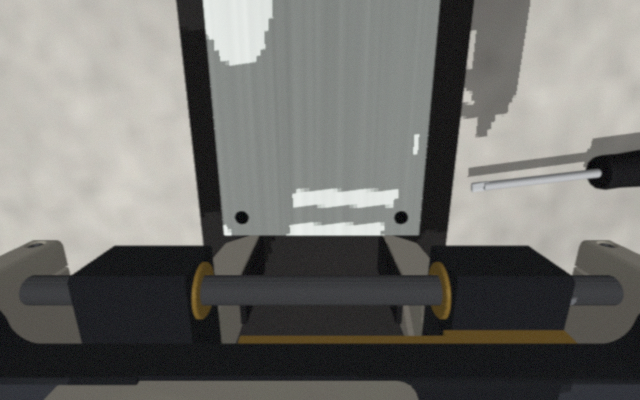

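Panel square now, near edge at row ~237 and centred at column 321. Another 84 mm towards ledge y ≈ 35.

```bash
python3 -m inch '[{"twist":[0,0,0],"slide":[0,0,0.5],"gripper":6.0},{"twist":[0,0,0],"slide":[0,0,0.6],"gripper":6.0},{"twist":[0,0,0],"slide":[0,0,0.6],"gripper":6.0},{"twist":[0,0,0],"slide":[0,0,0.6],"gripper":6.0},{"twist":[0,0,0],"slide":[0,0,0.6],"gripper":6.0}]'; python3 -m inch '[{"twist":[0,0,0],"slide":[0,0,0.6],"gripper":6.0},{"twist":[0,0,0],"slide":[0,0,0.6],"gripper":6.0},{"twist":[0,0,0],"slide":[0,0,0.6],"gripper":6.0},{"twist":[0,0,0],"slide":[0,0,0.6],"gripper":6.0},{"twist":[0,0,0],"slide":[0,0,0.6],"gripper":6.0}]';  python3 -m inch '[{"twist":[0,0,0],"slide":[0,0,0.6],"gripper":6.0},{"twist":[0,0,0],"slide":[0,0,0.6],"gripper":6.0},{"twist":[0,0,0],"slide":[0,0,0.5],"gripper":6.0},{"twist":[0,0,0],"slide":[0,0,0.4],"gripper":6.0},{"twist":[0,0,0],"slide":[0,0,0.2],"gripper":6.0}]'
python3 w.py; python3 -c "
from h import *
grab('side','d4.png');grab('scene','s4.png')"
```

```text
t: 6.28
tool_pos: [0.5699, -0.0247, 0.0727]
eef_rot: [[0.991, 0.0, 0.136], [-0.136, -0.0, 0.991], [0.0, -1.0, -0.0]]
force: [0.3, -2.9, 0.4]
opening: 0.657
t: 6.9
tool_pos: [0.574, 0.005, 0.0727]
eef_rot: [[0.991, -0.0, 0.136], [-0.136, -0.0, 0.991], [-0.0, -1.0, -0.0]]
force: [-0.2, -2.5, 1.0]
opening: 0.657
t: 7.52
tool_pos: [0.5771, 0.0277, 0.0727]
eef_rot: [[0.991, -0.0, 0.135], [-0.135, -0.0, 0.991], [0.0, -1.0, -0.0]]
force: [-0.6, -2.9, 1.3]
opening: 0.653
t 7.525 tcp [0.5771 0.0277 0.0727] ledge mm -2.543481081630484 32.5247564689632 z 0.07270130292200896 open 6.005898703606051 F [-0.572  -2.9331  1.3459]
yaw err deg (tool z vs ledge y, + = tool ccw) -0.012596719680149924 down [-0.     -0.0001 -1.    ]
```

View pics/d4.png

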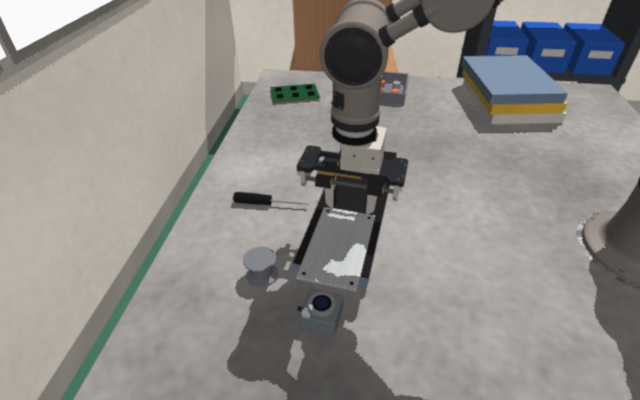

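View pics/s4.png

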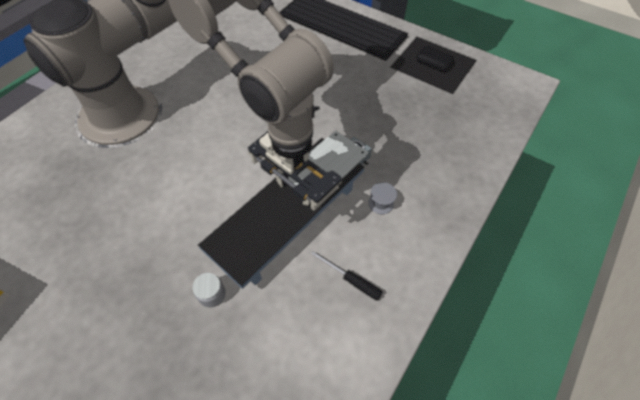

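```bash
python3 -c "
import cv2,numpy as np
a=cv2.imread('pics/d4.png')[245:335,280:390];b=cv2.imread('pics/s4.png')[120:200,300:400]
cv2.imwrite('pics/z4.png',np.hstack([cv2.resize(a,(400,327),interpolation=0),cv2.resize(b,(400,327),interpolation=0)]))
for u in range(305,355,8): print(u,[int(x) for x in cv2.imread('pics/d4.png')[270:298,u].max(1)])
"
```

```text
305 [113, 104, 81, 66, 82, 102, 113, 113, 119, 122, 110, 95, 89, 87, 88, 86, 85, 84, 84, 83, 82, 82, 81, 82, 82, 81, 82, 79]
313 [113, 113, 113, 112, 114, 114, 113, 112, 114, 116, 121, 122, 109, 90, 87, 86, 86, 86, 78, 75, 78, 78, 78, 82, 87, 92, 93, 85]
321 [112, 112, 113, 111, 111, 112, 112, 113, 114, 115, 113, 119, 122, 117, 106, 92, 89, 90, 88, 86, 80, 80, 90, 93, 76, 37, 24, 36]
329 [206, 205, 173, 121, 113, 113, 114, 113, 113, 112, 112, 112, 112, 118, 121, 111, 95, 88, 87, 87, 89, 87, 80, 83, 90, 95, 90, 71]
337 [207, 207, 206, 205, 205, 201, 169, 120, 111, 112, 112, 112, 112, 113, 114, 117, 116, 106, 92, 89, 89, 87, 87, 82, 78, 79, 80, 79]
345 [211, 211, 211, 208, 186, 142, 115, 111, 113, 114, 113, 113, 114, 114, 115, 116, 122, 124, 118, 108, 93, 91, 90, 89, 89, 88, 88, 87]
353 [213, 213, 213, 212, 208, 176, 121, 111, 111, 112, 111, 101, 77, 63, 81, 101, 111, 112, 119, 122, 109, 96, 89, 88, 87, 88, 89, 89]
```

View pics/z4.png

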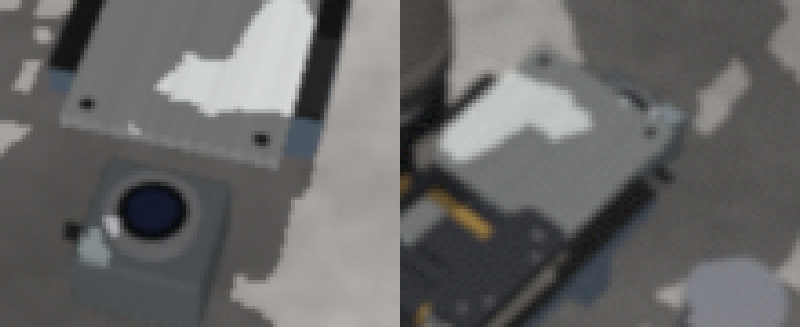

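```bash
cat > e.py <<'E'
from h import *
def meas(f,us,r0,r1,thr=101):
    # subpixel row where the panel's front-face bottom falls to the shadowed floor
    yl=np.array([.1352,.9908]);xl=np.array([yl[1],-yl[0]]);c=np.array([.5752,-.0049])
    g=f['color'].max(2).astype(float);o=[]
    for u in us:
        col=g[r0:r1,u]; k=[i for i in range(len(col)-1) if col[i]>=thr>col[i+1] and col[max(0,i-3):i+1].max()>115]
        if not k: continue
        k=k[0]; v=r0+k+(col[k]-thr)/(col[k]-col[k+1])
        for z,dv in ((.070,0),):
            w=onplane(f,u,v,z)[:2]-c; o.append((u,v,w@xl*1e3,w@yl*1e3))
    return np.array(o)
E
python3 - <<'E'
from e import *
np.set_printoptions(precision=2,suppress=True)
f=grab('side');o=meas(f,range(300,356,3),273,300);print(o);m=np.polyfit(o[:,2],o[:,3],1);print('slope deg',np.degrees(np.arctan(m[0])),'y at x=1.4',np.polyval(m,1.4))
E
python3 w.py
```

```text
[[300.   279.8   41.6  223.36]
 [303.   280.24  36.61 223.01]
 [306.   281.35  31.24 224.  ]
 [309.   281.57  26.41 223.22]
 [312.   282.36  21.26 223.56]
 [315.   283.    16.22 223.6 ]
 [318.   283.54  11.24 223.45]
 [321.   284.17   6.24 223.47]
 [324.   284.83   1.22 223.57]
 [327.   285.18  -3.62 223.04]
 [330.   286.41  -8.87 224.25]
 [333.   286.54 -13.58 223.3 ]
 [336.   287.32 -18.59 223.61]
 [339.   288.1  -23.58 223.94]
 [342.   288.71 -28.47 223.93]
 [345.   289.27 -33.33 223.82]
 [348.   289.71 -38.13 223.48]
 [351.   290.2  -42.94 223.23]
 [354.   291.45 -48.02 224.45]]
slope deg -0.3175111717590696 y at x=1.4 223.5672489290248
t 7.675 tcp [0.5771 0.0277 0.0727] ledge mm -2.560183536843551 32.589511864094774 z 0.07266924226422423 open 6.046553057129653 F [ 0.3107 -0.8747  0.8826]
yaw err deg (tool z vs ledge y, + = tool ccw) -0.02660335466326593 down [ 0.      0.0004 -1.    ]
```

```bash
python3 -m inch '[{"twist":[0,0,0],"slide":[0,0,0.3],"gripper":6.0},{"twist":[0,0,0],"slide":[0,0,0.4],"gripper":6.0},{"twist":[0,0,0],"slide":[0,0,0.3],"gripper":6.0},{"twist":[0,0,0],"slide":[0,0,0.2],"gripper":6.0},{"twist":[0,0,0],"slide":[0,0,0],"gripper":6.0}]'
python3 w.py
python3 - <<'E'
from e import *
np.set_printoptions(precision=2,suppress=True)
f=grab('side','d5.png');o=meas(f,list(range(297,310,3))+list(range(336,354,3)),278,306);print(o)
g=f['color'].max(2)
for u in (300,312,318,324,330,342): print(u,g[284:306,u])
i=cv2.imread('pics/d5.png')[255:335,280:370];cv2.imwrite('pics/z5.png',cv2.resize(i,(675,600),interpolation=0))
E
```

```text
t: 8.3
tool_pos: [0.5787, 0.0397, 0.0727]
eef_rot: [[0.991, 0.0, 0.135], [-0.135, 0.0, 0.991], [0.0, -1.0, 0.0]]
force: [-0.5, -0.3, 1.0]
opening: 0.655
t 8.3 tcp [0.5787 0.0397 0.0727] ledge mm -2.555719291413084 44.681419765678825 z 0.0726806339410023 open 6.022660678018365 F [-0.5125 -0.3421  0.9827]
yaw err deg (tool z vs ledge y, + = tool ccw) -0.00959718509979688 down [ 0.0001  0.0003 -1.    ]
[[297.   285.39  42.94 235.46]
 [300.   286.29  37.74 235.98]
 [303.   286.38  33.03 234.95]
 [306.   287.22  27.9  235.37]
 [309.   287.76  22.96 235.22]
 [336.   293.   -21.14 234.48]
 [339.   294.08 -26.18 235.34]
 [342.   294.65 -30.99 235.23]
 [345.   295.31 -35.82 235.31]
 [348.   296.08 -40.69 235.58]
 [351.   296.73 -45.48 235.63]]
300 [123 120 107  86  84  83  82  83  82  83  83  82  82  81  80  79  79  79
  80  81  81  73]
312 [116 119 125 124 106  85  78  78  79  79  81  89  94  95  89  78  64  54
  48  44  49  65]
318 [113 116 121 124 123 108  90  82  89  95  87  60  24  28  39  44  44  44
  45  45  44  44]
324 [111 112 112 113 118 121 118 105  90  94  81  50  20  29  42  45  45  43
  43  44  44  44]
330 [113 114 114 114 114 115 116 115 100  83  86  93  96  89  77  63  40  26
  22  21  25  37]
342 [113 112 112 113 112 113 112 114 120 124 112  95  81  77  74  72  72  69
  68  68  67  67]
```

View pics/z5.png

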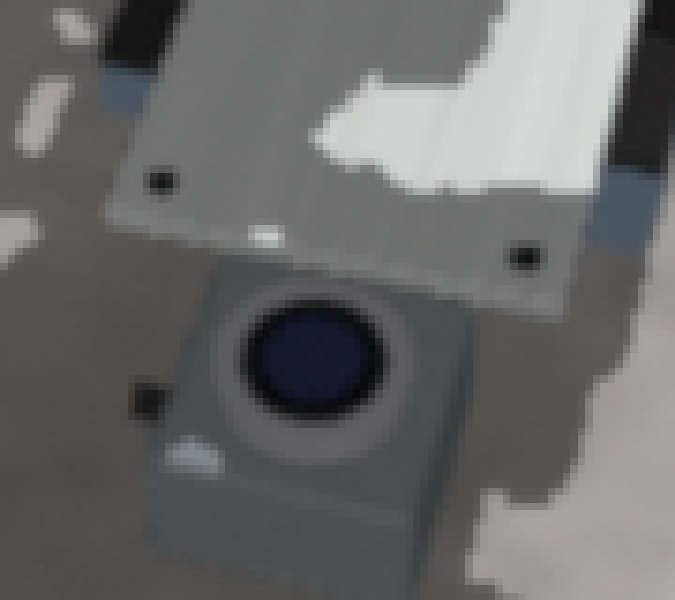

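```bash
python3 - <<'E'
from h import *
f=grab('scene','s5.png')
a=cv2.imread('pics/scene0.png')[130:170,335:380];b=cv2.imread('pics/s5.png')[120:170,320:380]
cv2.imwrite('pics/z6.png',np.hstack([cv2.resize(a,(400,356),interpolation=0),cv2.resize(b,(400,356),interpolation=0)]))
E
```

```text
(no output)
```

View pics/z6.png

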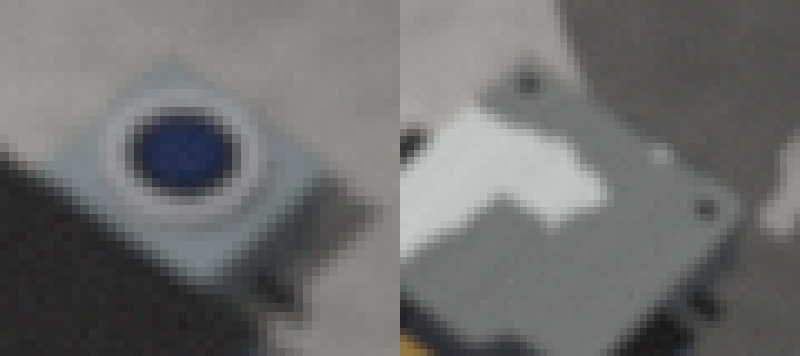

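```bash
python3 - <<'E'
from h import *
np.set_printoptions(precision=2,suppress=True)
yl=np.array([.1352,.9908]);xl=np.array([yl[1],-yl[0]]);c=np.array([.5752,-.0049])
f=grab('scene');g=f['color'].max(2).astype(float)
for u in range(349,371,2):
    col=g[125:160,u]; lo=col[:4].min();
    hi=np.median(col[[i for i in range(18,28)]])
    th=(lo+112)/2; k=[i for i in range(34) if col[i]<th<=col[i+1]][0]; v=125+k+(th-col[k])/(col[k+1]-col[k])
    w=onplane(f,u,v,.076)[:2]-c;print(u,round(v,2),lo,w@xl*1e3,w@yl*1e3)
f=grab('side')
for nm,z in (('scene',.043),):
    pass
for p in [(.6085,.2311),(.6093,.2315)]:
    w=np.array(p)-c;print('lens',w@xl*1e3,w@yl*1e3)
E
```

```text
349 133.69 87.0 -19.80092166151007 237.14727577017212
351 135.2 88.0 -13.290127024769232 236.66733861657715
353 136.59 87.0 -7.0492605726467845 236.48007044639448
355 138.21 86.0 -0.38962353962048074 235.74035976644447
357 139.0 84.0 4.629836273076835 236.9940487520091
359 139.25 84.0 8.613558922379582 239.5188269005279
361 140.88 82.0 15.202815929378792 238.77032000680603
363 143.0 80.0 22.693959252246636 236.8440319353319
365 144.18 83.0 28.373137336119278 237.1592529279259
367 144.53 82.0 32.50492514642785 239.41461025009707
369 145.93 83.0 38.54819492300639 239.2136816168764
lens 1.0864400000000025 238.33095999999998
lens 1.8249999999999147 238.83543999999998
```

Remaining gap is about 1.3 mm (scene), 3.5 mm (side) and 4.4 mm (kinematics). I'll push 2 mm, back off, and look from directly above with the wrist camera to settle it.

```bash
python3 -m inch '[{"twist":[0,0,0],"slide":[0,0,0.1],"gripper":6.0},{"twist":[0,0,0],"slide":[0,0,0.1],"gripper":6.0},{"twist":[0,0,0],"slide":[0,0,0],"gripper":6.0}]'
python3 w.py
python3 -m inch '[{"twist":[0,0,0],"slide":[0,0,-0.5],"gripper":6.0},{"twist":[0,0,0],"slide":[0,0,-1],"gripper":6.0},{"twist":[0,0,0],"slide":[0,-4,0],"gripper":6.0},{"twist":[0,0,0],"slide":[0,-5,0],"gripper":6.0},{"twist":[0,0,0],"slide":[0,-3,0],"gripper":6.0}]'
python3 -m inch '[{"twist":[0,0,0],"slide":[0,0,2],"gripper":6.0},{"twist":[0,0,0],"slide":[0,0,3],"gripper":6.0},{"twist":[0,0,0],"slide":[0,0,2],"gripper":6.0},{"twist":[0,0,0],"slide":[0,0,0],"gripper":6.0}]'
python3 w.py
python3 - <<'E'
from h import *
f=grab('wrist','w7.png');print(np.round(f['cam_to_world'],3))
T=np.linalg.inv(f['cam_to_world']);F=200/np.tan(np.radians(f['vfov'])/2)
p=T@[.6089,.2313,.043,1];print(f['cx']+F*p[0]/-p[2],f['cy']-F*p[1]/-p[2])
E
```

```text
t: 8.88
tool_pos: [0.579, 0.0412, 0.0727]
eef_rot: [[0.991, -0.0, 0.136], [-0.136, -0.0, 0.991], [-0.0, -1.0, -0.0]]
force: [0.2, -2.3, 0.4]
opening: 0.657
t 8.875 tcp [0.579  0.0412 0.0727] ledge mm -2.516484004159137 46.18010269530539 z 0.07269374245416318 open 6.048093205700535 F [ 0.2393 -2.2593  0.3788]
yaw err deg (tool z vs ledge y, + = tool ccw) -0.02438859669520935 down [-0.     -0.0002 -1.    ]
t: 9.5
tool_pos: [0.5776, 0.0258, 0.1954]
eef_rot: [[0.991, 0.003, 0.136], [-0.136, -0.0, 0.991], [0.003, -1.0, 0.0]]
force: [0.3, -0.3, -1.1]
opening: 0.654
t: 10.0
tool_pos: [0.586, 0.0972, 0.1916]
eef_rot: [[0.991, -0.002, 0.133], [-0.133, -0.0, 0.991], [-0.002, -1.0, -0.0]]
force: [-0.6, -0.7, 0.7]
opening: 0.654
t 10.0 tcp [0.586  0.0972 0.1916] ledge mm -3.0766732911818897 102.6315452071295 z 0.19160655324718642 open 6.017177349841699 F [-0.6403 -0.6931  0.6642]
yaw err deg (tool z vs ledge y, + = tool ccw) 0.12084941806668335 down [-0.0016 -0.0001 -1.    ]
[[ 0.991  0.127  0.04   0.596]
 [-0.133  0.951  0.278  0.172]
 [-0.002 -0.281  0.96   0.35 ]
 [ 0.     0.     0.     1.   ]]
327.0514433215881 28.571336277590717
```

View pics/w7.png

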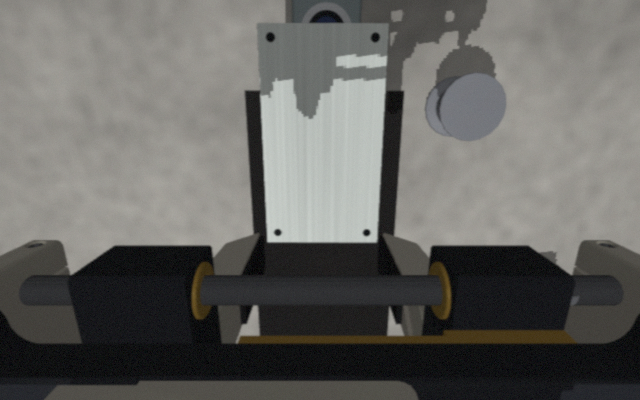

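```bash
python3 -m inch '[{"twist":[0,0,0],"slide":[0,0,2],"gripper":6.0},{"twist":[0,0,0],"slide":[0,0,2.5],"gripper":6.0},{"twist":[0,0,0],"slide":[0,0,1.5],"gripper":6.0},{"twist":[0,0,0],"slide":[0,0,0],"gripper":6.0},{"twist":[0,0,0],"slide":[0,0,0],"gripper":6.0}]'
python3 - <<'E'
from h import *
f=grab('wrist','w8.png');print(np.round(f['cam_to_world'],3))
T=np.linalg.inv(f['cam_to_world']);F=200/np.tan(np.radians(f['vfov'])/2)
p=T@[.6089,.2313,.043,1];u,v=f['cx']+F*p[0]/-p[2],f['cy']-F*p[1]/-p[2];print(u,v)
u,v=int(u),int(v);i=cv2.imread('pics/w8.png')[max(0,v-40):v+50,u-60:u+60];cv2.imwrite('pics/z8.png',cv2.resize(i,(800,600),interpolation=0));print(u-60,max(0,v-40))
for k in (-40,-20,0,10,30,50): print(u+k,f['color'].max(2)[v-20:v+20,u+k])
E
```

```text
t: 10.68
tool_pos: [0.5945, 0.1547, 0.1926]
eef_rot: [[0.991, -0.0, 0.136], [-0.136, -0.001, 0.991], [-0.0, -1.0, -0.001]]
force: [0.8, -0.5, 0.4]
opening: 0.656
[[ 0.991  0.13   0.039  0.605]
 [-0.135  0.951  0.279  0.229]
 [-0.001 -0.281  0.96   0.351]
 [ 0.     0.     0.     1.   ]]
325.3679172871049 99.97165789449319
265 59
285 [132 134 132 133 133 133 133 131 134 132 132 132 131 131 129 130 129 128
 127 130 126 128 130 134 154 178 184 184 184 185 184 185 184 184 184 184
 186 183 183 183]
305 [ 77  77  77  75  73  75  78  88  93  96  94  97  93  93  95  96  95  92
  93  92  91  86  90  95 105 106 105 106 107 105 103 103 106 106 107 112
 115 130 169 179]
325 [ 98  96  94  88  55  25  19  18  20  24  35  45  45  43  47  43  48  45
  43  45  43  43  47  82 143 171 181 181 181 180 179 181 182 179 179 180
 180 182 179 180]
335 [ 98  95  95  96  95  92  90  77  54  32  13  16   9   7  20  21  29  38
  37  41  45  44  47  82 144 174 181 180 181 180 179 181 178 182 182 182
 182 184 181 181]
355 [ 70  68  70  71  68  64  69  69  69  69  67  64  67  66  63  63  62  67
  67  64  63  64  66  91 148 176 181 182 181 182 184 182 181 183 182 185
 180 182 181 182]
375 [ 75  74  71  71  69  69  67  69  67  69  66  69  68  70  68  73  71  70
  71  71  73  71  70  97 150 177 188 188 186 187 188 188 185 183 177 163
 159 169 179 182]
```

View pics/z8.png

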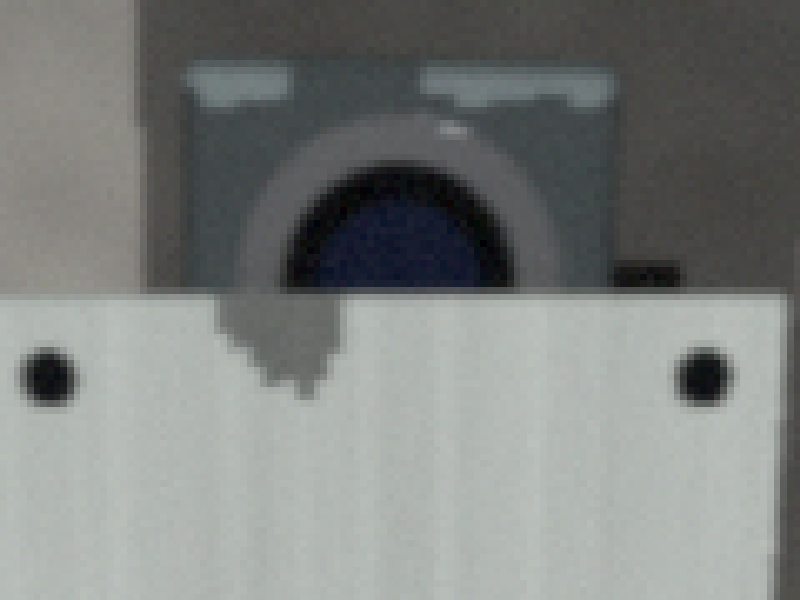

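```bash
cat > fin.py <<'E'
from h import *
from scipy.optimize import least_squares
yl=np.array([.1352,.9908]);xl=np.array([yl[1],-yl[0]]);c=np.array([.5752,-.0049])
f=grab('wrist');g=f['color'].max(2).astype(float)
E=[]
for u in list(range(275,291,3))+list(range(318,380,4)):
    col=g[85:125,u]; th=128 if u>300 else 158; k=[i for i in range(39) if col[i]<th<=col[i+1]]
    if not k: continue
    k=k[-1] if u>300 else k[0]; v=85+k+(th-col[k])/(col[k+1]-col[k]); w=onplane(f,u,v,.076)[:2]-c;E.append((w@xl*1e3,w@yl*1e3))
E=np.array(E);m=np.polyfit(E[:,0],E[:,1],1);r=E[:,1]-np.polyval(m,E[:,0]);k=abs(r)<1;m=np.polyfit(E[k,0],E[k,1],1)
B=[]
for a in np.radians(np.arange(195,346,10)):
    d=np.array([np.cos(a),np.sin(a)]);ss=np.arange(10,23,.25)
    s=[cv2.remap(g.astype(np.float32),np.float32([[325+t*d[0]]]),np.float32([[100+t*d[1]]]),cv2.INTER_LINEAR)[0,0] for t in ss]
    i=[j for j in range(len(s)-1) if s[j]<58<=s[j+1]]
    if i: w=onplane(f,*(np.array([325,100])+ss[i[-1]]*d),.043)[:2]-c;B.append((w@xl*1e3,w@yl*1e3))
B=np.array(B);q=least_squares(lambda p:np.hypot(*(B-p[:2]).T)-p[2],[1,238,16],loss='soft_l1').x
print('lens x,y,r',q,len(B),'edge slope deg',np.degrees(np.arctan(m[0])),'edge y',np.polyval(m,q[0]),'gap',q[1]-np.polyval(m,q[0]),'t',ctrl.state()['t'])
E
python3 fin.py
```

```text
lens x,y,r [  0.53656388 237.32402316  15.62800955] 16 edge slope deg 0.965759924822226 edge y 236.2180593281977 gap 1.1059638316896496 t 10.775
```

```bash
python3 -m inch '[{"twist":[0,0,0],"slide":[0,-3,-4],"gripper":6.0},{"twist":[0,0,0],"slide":[0,-3,-5],"gripper":6.0},{"twist":[0,0,0],"slide":[0,0,-5],"gripper":6.0},{"twist":[0,0,0],"slide":[0,0,-4],"gripper":6.0},{"twist":[0,0,0],"slide":[0,0,0],"gripper":6.0}]'
python3 - <<'E'
from e import *
np.set_printoptions(precision=2,suppress=True)
f=grab('side','d9.png');o=meas(f,list(range(297,310,3))+list(range(336,354,3)),278,306);print(o[:,2:])
g=grab('scene','s9.png')
print('panel z near/far', [depthpt(f,u,v)[2] for u,v in ((330,280),(350,225),(340,250))])
a=cv2.imread('pics/d9.png')[100:400,180:480];b=cv2.imread('pics/s9.png')[100:320,180:400]
cv2.imwrite('pics/z9.png',np.hstack([cv2.resize(a,(400,400)),cv2.resize(b,(400,400))]))
E
```

```text
t: 11.4
tool_pos: [0.5697, -0.0263, 0.2529]
eef_rot: [[0.99, 0.0, 0.14], [-0.14, -0.001, 0.99], [0.0, -1.0, -0.001]]
force: [-0.5, 0.6, 0.6]
opening: 0.657
[[ 42.57 236.63]
 [ 37.62 236.39]
 [ 32.72 235.99]
 [ 27.36 237.22]
 [ 22.62 236.37]
 [-21.56 236.27]
 [-26.6  237.16]
 [-31.25 236.41]
 [-36.18 236.95]
 [-37.79 221.88]
 [-42.45 220.88]]
panel z near/far [np.float64(0.07580221816030741), np.float64(0.07345121289437984), np.float64(0.07576215225721528)]
```

View pics/z9.png

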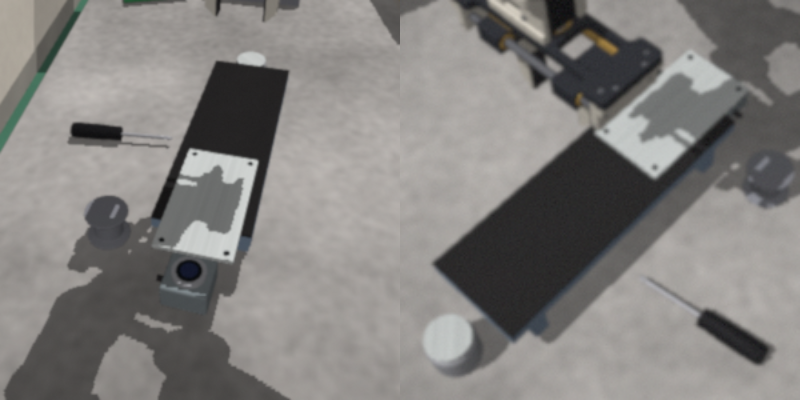

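The panel lies flat and square with its end over the lens. The tin, spool, driver and camera haven't moved, and the arm is clear, so I'm handing in.

```bash
python3 -m inch '[{"twist":[0,0,0],"slide":[0,0,0],"gripper":6.0},{"twist":[0,0,0],"slide":[0,0,0],"gripper":6.0}]'; python3 -c "
from rig import ctrl
print(ctrl.close_job())"
```

```text
t: 11.75
tool_pos: [0.5702, -0.0221, 0.2527]
eef_rot: [[0.991, -0.0, 0.134], [-0.134, 0.0, 0.991], [-0.0, -1.0, 0.0]]
force: [-0.9, -0.3, 0.6]
opening: 0.654
the job is handed in; nothing more can be done
None
```

I pushed the panel about 170 mm along the ledge, with both fingertips on its end edge, until the other end lay over the inspection camera's lens. I then backed off, lifted clear and handed in at about 11.8 s. The push force read about 3 N at the end of each move.

- **Position:** The wrist camera, looking almost straight down, put the end edge 1.1 mm short of the lens centre.
    - **Other estimates:** The side view made it about 2 mm short. Scaling earlier readings by the last push gives 0.2 mm past from the scene view and about 3 mm short from the arm's own position. These differences fit the roughly 2 mm calibration, so I did not push the last millimetre.
- **Squareness:** The panel is within about 1° of square with the ledge. The side view gave 0.3° before the last 14 mm of pushing, and the wrist view gave 1.0° at the end.
- **Flatness:** Depth readings on the panel's top were 73.5 to 75.8 mm, against 76 mm expected, so it lies flat.
- **Surroundings:** In the final pictures the tin, spool, driver and camera look unmoved, and the robot was touching nothing.

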